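# Unlock the recipe tablet by tracing its pattern

### The arm

A 7-joint arm with a two-finger parallel gripper is mounted at the origin on the work surface; the furniture and walls round the work are solid. World frame = base frame: x ahead of the robot, y to its left, z up, the work surface at z = 0. Lengths are in m, angles in rad, forces in N, time in s.
With the tool pointing down it reaches from about 0.425 to 0.825 m from the base axis. Payload 3.6 kg.
Tool frame: the origin (TCP) lies midway between the tips of the shut fingers; the grasp point (between the pads) lies 19 mm behind it; z points along the fingers, y is the line along which they close (so a half turn about z gives the same grasp; the last joint's range is limited). The gripper opens to 93 mm and grips with 3 to 60 N. Pads are 15 mm wide; open, the fingers measure 128 mm over their backs; the gripper's body (75 mm by 188 mm) begins 65 mm behind the grasp point.
Start: joints at [-1.371, 0.615, -0.013, 1.423, 0.008, 1.103, -0.04], TCP at [0.146, 0.633, 0.219] pointing down, gripper open.
Joint ranges: [-3.12, 3.12], [-0.3, 2.06], [-1.34, 1.32], [0.26, 2.42], [-1.36, 4.5], [0.01, 1.98], [-2.84, 2.84]. Speed limits (rad/s): [2.79, 2.79, 3.14, 3.14, 3.14, 3.14, 3.14].

### API

Orientations are given as a unit quaternion [w, x, y, z].
In Python, from station import * gives the robot as it stands.
- The arm moves only by the shell command python3 -m pendant FILE [OPENING] [FORCE], which reads ROWS from the file FILE. ROWS is one flat JSON list of numbers that holds 1 to 5 rows one after another, with no inner brackets; each row has 6 numbers: dx, dy, dz in parts of the range, where 1.0 means 0.6 m, then a rotation vector rx, ry, rz in parts of the range, where 1.0 means 4 rad; each row shifts and turns the commanded pose from where the row before left it, along the tool's axes as they then stand; what a row does not reach is not made up. A row lasts 1/10 s, in which the tool goes at most 0.05 m and 0.15 rad, less where a joint would pass 70% of its speed; a pose out of reach is approached as far as the arm can. OPENING is the opening from 0.0 (shut) to 1.0 (fully open), set as the command begins (- or left out keeps the last). The fingers move at their own pace and stop on an object; FORCE is the grip in N (left out, the last holds). Time passes only in rows, so rows that do not move let the fingers close. It prints the time, the measured TCP pose, the force, the opening and the grip force at its end. Input that does not fit is refused with a message, and nothing moves.
- get_state(): the state, without advancing time (a new reading comes with each control period).
- snapshot(name): name is "scene" or "top"; returns the picture (480x640x3 uint8, red, green, blue); there is no depth.
- camera_model(name): a dict with "vfov" (degrees; the focal length in pixels is half the picture's height over the tangent of half this angle, whatever the lens; pixels are square), "cx", "cy" (the principal point, pixels), "rvec" (rotation vector, rad) and "tvec" (3), from world to camera coordinates, as OpenCV has them. Camera axes: x right, y down, z forward; pixel columns grow to the right and rows downward; lengths in m; the calibration is good to about 2 mm. A picture is of the moment at which its call begins. camera_model takes no time and is no camera call.
- job_done(): hands the job in; it is judged then, once.
Trained networks look in the newest picture that a camera, given by its name, has taken for a name from the list of things; names that differ only in an ending like _2 or _b are one class to them, and where a whole thing is asked for, a point or a joint stands for the part that bears it (a point fixed in the world has none). Each returns a list of dicts, best first, with "p" (0 to 1); they miss things now and then, are a little off and sometimes report something else, mostly with a low value. They report only what shows in the picture. A call takes as long as a camera call.
- find_in(name, camera): "xyz" ([x, y, z] in m, in the coordinates of the camera as it stood for that picture, good to about 4 mm: the middle of the surface that is visible of it).
- masks_of(name, camera): "pixels" (480x640 bool, what is visible of it).
The state is a dict: "t": time; "joints": joint angles; "qvel": joint speeds; "effort": joint torques, N m; "eef_pos": TCP position; "tool_rot": TCP orientation; "force": force on the tool from outside, world axes, zero at the start; "moment": the same for the moment, N m; "width": opening from 0.0 (shut) to 1.0 (fully open); "grip_force": force on a finger pad.
Only numpy, scipy, OpenCV 4.12 (cv2) and the standard library are available. Lean on these libraries where they do the work, as an engineer would, in place of code of your own. Each camera call takes 0.05 s, during which the arm holds its last target. There are 200 camera calls.

### The job

Unlock the tablet: close the gripper, touch the green dot on its screen with the closed fingertips and slide them along the white Z-shaped line, dot after dot, to the red dot, with a light touch all the way and without touching the two grey dots. Finish while still holding the fingertips lightly on the red dot: do not lift off. Leave the tablet lying where it is (never lift it or shove it along) and do not disturb the things around it.

Things in the scene. Friction and masses are not known exactly. Their poses are not given: they have to be found in the camera images.
- recipe_tablet: loose tablet, teal case, black screen, 135 x 205 x 16 mm, 0.44 kg, any yaw. Origin: centre of its underside; x along the short side, y along the long side, z up. Screen 119 x 188 mm, its surface 16 mm above the origin. It shows nine flat dots, 12 to 20 mm across, at x = 45, 0, -45 and y = 60, 0, -60 mm. The grey dots (0, 60) and (0, -60) are off the line
- screen (a joint): how far the cushioned screen is pressed into the tablet (m): 0 untouched, stops at 0.0035; it begins to sink at about 1 N, sinks 1 mm at about 4 N and springs back
- start_dot (a point): centre of the green dot (20 mm across), at (45, 60) mm on the screen surface, where the tracing starts; the white line (4 mm wide, flat) runs from here straight through the white dot (45, 0) to the first corner
- first_corner (a point): centre of the white dot at the first corner of the Z, at (45, -60) mm on the screen surface; from here the line slants straight through the centre dot (0, 0) to the second corner
- second_corner (a point): centre of the white dot at the second corner of the Z, at (-45, 60) mm on the screen surface; from here the line runs straight through (-45, 0) to the red dot
- end_dot (a point): centre of the red dot (20 mm across), at (-45, -60) mm on the screen surface, where the tracing ends and the fingertips stay
- small_cup: loose white cup with a handle, 59 x 83 x 55 mm, standing some 40 mm beside one long side of the tablet; origin: centre of its underside; leave it alone
- spoon: loose metal teaspoon, 130 x 27 x 11 mm, lying some 25 mm beside the other long side of the tablet; origin: centre of its underside; leave it alone
- salt: loose salt shaker with a grey cap, 44 x 44 x 90 mm, to the right; origin: centre of its underside; leave it alone
- timer: loose red and white kitchen timer, 63 x 63 x 58 mm, at the back; origin: centre of its underside; leave it alone
- tin: loose food tin, 86 x 86 x 40 mm, to the right; origin: centre of its underside; leave it alone

How it is judged:
On the way, in this order (a step that is already met when the one before it is completed fails the run):
1. the fingertips touch the green dot (contact force between the fingers and recipe_tablet above 0.2 N and horizontal distance between the grasp point and start_dot below 0.014 m), for 0.04 s.
2. still touching, at a quarter along the first bar (contact force between the fingers and recipe_tablet above 0.2 N and x of the grasp point in the frame of recipe_tablet between 0.032 and 0.058 m and y of the grasp point in the frame of recipe_tablet between 0.017 and 0.043 m), for 0.04 s.
3. still touching, at the middle dot of the first bar (contact force between the fingers and recipe_tablet above 0.2 N and x of the grasp point in the frame of recipe_tablet between 0.032 and 0.058 m and y of the grasp point in the frame of recipe_tablet between -0.013 and 0.013 m), for 0.04 s.
4. still touching, at the first corner (contact force between the fingers and recipe_tablet above 0.2 N and horizontal distance between the grasp point and first_corner below 0.014 m), for 0.04 s.
5. still touching, at the centre dot (contact force between the fingers and recipe_tablet above 0.2 N and x of the grasp point in the frame of recipe_tablet between -0.013 and 0.013 m and y of the grasp point in the frame of recipe_tablet between -0.013 and 0.013 m), for 0.04 s.
6. still touching, at three quarters along the slanting bar (contact force between the fingers and recipe_tablet above 0.2 N and x of the grasp point in the frame of recipe_tablet between -0.0355 and -0.0095 m and y of the grasp point in the frame of recipe_tablet between 0.017 and 0.043 m), for 0.04 s.
7. still touching, at the second corner (contact force between the fingers and recipe_tablet above 0.2 N and horizontal distance between the grasp point and second_corner below 0.014 m), for 0.04 s.
8. still touching, at a quarter along the last bar (contact force between the fingers and recipe_tablet above 0.2 N and x of the grasp point in the frame of recipe_tablet between -0.058 and -0.032 m and y of the grasp point in the frame of recipe_tablet between 0.017 and 0.043 m), for 0.04 s.
9. still touching, at the middle dot of the last bar (contact force between the fingers and recipe_tablet above 0.2 N and x of the grasp point in the frame of recipe_tablet between -0.058 and -0.032 m and y of the grasp point in the frame of recipe_tablet between -0.013 and 0.013 m), for 0.04 s.
10. still touching, at the red dot (contact force between the fingers and recipe_tablet above 0.2 N and horizontal distance between the grasp point and end_dot below 0.014 m), for 0.04 s.
At the end, for the whole second after the job is handed in: The closed fingertips rest on the red dot (midpoint between the pads within 14 mm of its centre in plan), pressing with 0.2 to 15 N; the tablet lies flat and still, within 25 mm of where it was. Every dot of the line, and one point between dots on each bar, was touched in order, within about 13 mm (all of step 10 and contact force between the fingers and recipe_tablet below 15 N and linear speed of recipe_tablet below 0.02 m/s and distance of recipe_tablet from where it was at the start of the episode below 0.025 m and angle between recipe_tablet's own z axis and vertical below 0.05 rad); the arm keeps its last pose, push and grip.
It fails at once if the tablet is pressed hard (over 25 N) (contact force between the fingers and recipe_tablet above 25 N).
It fails at once if the screen is touched at a grey dot (within 15 mm of its centre) (contact force between the fingers and recipe_tablet above 0.2 N and ((x of the grasp point in the frame of recipe_tablet between -0.015 and 0.015 m and y of the grasp point in the frame of recipe_tablet between 0.045 and 0.075 m) or (x of the grasp point in the frame of recipe_tablet between -0.015 and 0.015 m and y of the grasp point in the frame of recipe_tablet between -0.075 and -0.045 m))).
It fails at once if the tablet is lifted or tipped (height (world z) of recipe_tablet above 0.012 m or angle between recipe_tablet's own z axis and vertical above 0.12 rad).
It fails at once if the tablet is shoved more than 25 mm (distance of recipe_tablet from where it was at the start of the episode above 0.025 m).
It fails at once if a thing beside the tablet is disturbed (moved over 15 mm) (distance of any of small_cup, spoon, salt, timer, tin from where it was at the start of the episode above 0.015 m).
It also fails if it takes over 51 s, if anything falls off the work surface, if the arm or the gripper's body presses on something with over 40 N, if the wrist force passes 120 N, or if a joint passes its speed limit or range.

## Working session

There is one attempt and no reset: what is moved stays moved. The work goes in short steps, Python scripts to look and compute and a shell command to move; the robot and the scene stay as the last step left them, time stands still between calls to the robot, and variables do not carry over. Pictures are saved under pics/ and viewed, at most 10 in all, crops included, and the job is handed in when it is done.

```bash
mkdir -p pics; python3 - <<'E'
from station import *
import cv2,numpy as np
s=get_state(); print({k:np.round(v,3).tolist() for k,v in s.items()})
for c in("top","scene"):
    im=snapshot(c); cv2.imwrite(f"pics/{c}0.png",im[:,:,::-1]); print(c,camera_model(c))
    for n in ("recipe_tablet","small_cup","spoon","start_dot","end_dot"):
        M=camera_model(c);R=cv2.Rodrigues(np.array(M["rvec"]))[0]
        print(n,[(np.round(R.T@(np.array(d["xyz"])-np.array(M["tvec"])),3).tolist(),round(d["p"],2)) for d in find_in(n,c)[:2]])
print(get_state()["t"])
E
```

```text
{'t': 0.0, 'joints': [-1.37, 0.616, -0.013, 1.425, 0.008, 1.103, -0.04], 'qvel': [0.0, -0.0, 0.003, -0.0, -0.001, 0.0, -0.002], 'effort': [-0.0, -45.894, 0.209, -16.575, -0.061, 0.021, 0.0], 'eef_pos': [0.146, 0.633, 0.218], 'tool_rot': [-0.0, 0.113, 0.994, -0.001], 'force': [-0.01, -0.597, 0.118], 'moment': [0.023, -0.066, -0.033], 'grip_force': 0.0, 'width': 1.005}
top {'vfov': 53.615548005900955, 'cx': 321.9996728891631, 'cy': 240.76903620254586, 'rvec': array([ 2.14822021, -2.07422218,  0.21955993]), 'tvec': array([-0.0847348,  0.6114969,  1.0243379])}
recipe_tablet [([0.519, 0.038, 0.013], 0.65)]
small_cup [([0.428, -0.054, 0.023], 0.83)]
spoon [([0.528, 0.042, 0.016], 0.66), ([0.62, 0.094, 0.009], 0.63)]
start_dot [([0.528, 0.045, 0.014], 0.84)]
end_dot [([0.527, 0.042, 0.016], 0.87)]
scene {'vfov': 53.93396720939567, 'cx': 326.55165463320134, 'cy': 237.04993337267408, 'rvec': array([ 0.61622098, -2.57682762,  1.25691848]), 'tvec': array([0.49199163, 0.25754569, 0.65868317])}
recipe_tablet [([0.516, 0.053, 0.013], 0.88), ([0.518, 0.053, 0.015], 0.42)]
small_cup [([0.43, -0.041, 0.036], 0.64)]
spoon []
start_dot [([0.519, 0.051, 0.018], 0.57)]
end_dot [([0.517, 0.046, 0.014], 0.64)]
0.6
```

View pics/top0.png

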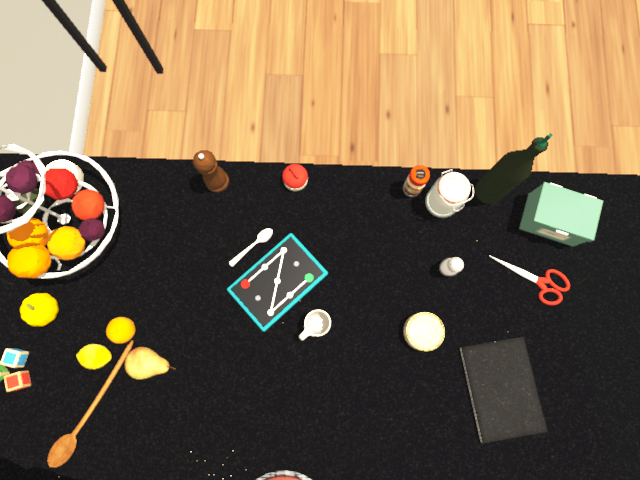

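View pics/scene0.png

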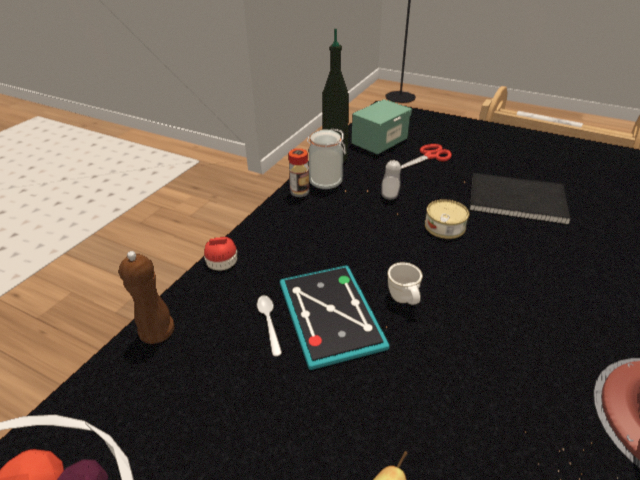

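The top view shows the green dot at (309,278), first corner (270,312), centre (277,281), second corner (284,251) and red dot (245,284). The cup is at (317,323) and the spoon at (250,247). The scene view agrees: green (344,280), red (315,341). Next I'll fit the tablet pose from both views.

```bash
cat > fit.py <<'E'
from station import *
import cv2,numpy as np
from scipy.optimize import least_squares
D=np.array([[45,60],[45,-60],[0,0],[-45,60],[-45,-60]])/1000
seeds={"top":[(309,278),(270,312),(277,281),(284,251),(245,284)],"scene":[(344,280),(367,327),(331,308),(297,290),(315,341)]}
def cam(c):
    M=camera_model(c);f=240/np.tan(np.radians(M["vfov"]/2))
    return np.array([[f,0,M["cx"]],[0,f,M["cy"]],[0,0,1]]),np.array(M["rvec"]),np.array(M["tvec"])
def proj(c,P):
    K,r,t=cam(c); return cv2.projectPoints(np.asarray(P,float),r,t,K,None)[0][:,0]
def centre(im,p,i):
    x,y=p;w=im[y-7:y+8,x-7:x+8].astype(float);r,g,b=w[...,0],w[...,1],w[...,2]
    v=g-np.maximum(r,b) if i==0 else r-np.maximum(g,b) if i==4 else None
    if v is None: return None
    v=np.clip(v-40,0,None);Y,X=np.mgrid[y-7:y+8,x-7:x+8]
    return [(v*X).sum()/v.sum(),(v*Y).sum()/v.sum()]
def world(q,pts=D,z=.016):
    c,s=np.cos(q[2]),np.sin(q[2]); return np.c_[pts@np.array([[c,s],[-s,c]])+q[:2],np.full(len(pts),z)]
def fit(cams=("top","scene")):
    obs={}
    for c in cams:
        im=snapshot(c)
        obs[c]=[(centre(im,p,i) or p) for i,p in enumerate(seeds[c])]
    w=np.array([3,1,1,1,3])[:,None]
    res=lambda q,cs=cams:np.concatenate([((proj(c,world(q))-obs[c])*w).ravel() for c in cs])
    out={}
    for cs in [(c,) for c in cams]+[tuple(cams)]:
        s=min((least_squares(res,[.52,.045,a],args=(cs,)) for a in(0,1.5,3,-1.5)),key=lambda s:s.cost)
        out[cs]=s.x;print(cs,np.round(s.x,4),np.round(s.cost,2))
    return s.x
E
python3 - <<'E'
from fit import *
q=fit(); np.save("q.npy",q); print(np.round(world(q),4))
s=get_state();print(s["eef_pos"],s["t"])
from scipy.spatial.transform import Rotation as R
w=s["tool_rot"];r=R.from_quat([*w[1:],w[0]]);print(r.as_matrix().round(3))
print("rel yaw tool x vs tablet x",np.degrees(np.arctan2(r.as_matrix()[1,0],r.as_matrix()[0,0])-q[2]))
for n in("recipe_tablet",):
  for c in("top","scene"):
    m=masks_of(n,c)[0]["pixels"].astype(np.uint8)
    print(c,cv2.minAreaRect(cv2.findNonZero(m)), proj(c,world(q,np.zeros((1,2)))))
E
```

```text
('top',) [0.5252 0.0397 3.9185] 1.91
('scene',) [0.525  0.0395 3.9162] 0.97
('top', 'scene') [0.5251 0.0396 3.9171] 3.01
[[ 0.5349 -0.0348  0.016 ]
 [ 0.4509  0.0509  0.016 ]
 [ 0.5251  0.0396  0.016 ]
 [ 0.5992  0.0282  0.016 ]
 [ 0.5152  0.1139  0.016 ]]
[0.14611844 0.63333987 0.2186555 ] 0.7
[[-0.974  0.225 -0.   ]
 [ 0.225  0.974 -0.   ]
 [ 0.    -0.    -1.   ]]
rel yaw tool x vs tablet x -57.42816752400078
top ((276.58721923828125, 281.48089599609375), (56.35641098022461, 88.08984375), 49.04448318481445) [[276.93132423 280.47427644]]
scene ((333.4181213378906, 314.71270751953125), (99.1338882446289, 85.04772186279297), 71.96571350097656) [[330.15330742 307.82233031]]
```

Careful with the scale: shifts go in shares of 0.6 m and turns go in shares of 4 rad. That gives: -0.028 m / 0.6 = -0.0467, -0.0265 m / 0.6 = -0.0442.

```bash

echo '[-0.0442, -0.0467, 0, 0, 0, 0, -0.0442, -0.0467, 0, 0, 0, 0, -0.0442, -0.0467, 0, 0, 0, 0, -0.0442, -0.0467, 0, 0, 0, 0, -0.0442, -0.0467, 0, 0, 0, 0]' > rows.txt && python3 -m pendant rows.txt 0.0 15
echo '[-0.0442, -0.0467, 0, 0, 0, 0, -0.0442, -0.0467, 0, 0, 0, 0, -0.0442, -0.0467, 0, 0, 0, 0, -0.0442, -0.0467, 0, 0, 0, 0, -0.0442, -0.0467, 0, 0, 0, 0]' > rows.txt && python3 -m pendant rows.txt
```

```text
t: 1.3
eef_pos: [0.2445, 0.4658, 0.2189]
tool_rot: [0.0, 0.113, 0.994, 0.0]
force: [-0.0, -0.2, 1.1]
width: 0.618
grip_force: 0.0
t: 1.8
eef_pos: [0.3422, 0.2997, 0.219]
tool_rot: [0.0, 0.113, 0.994, 0.0]
force: [0.6, -0.2, -0.1]
width: 0.189
grip_force: 0.0
```

In the tool's units: -0.028 m / 0.6 = -0.0467, -0.0265 m / 0.6 = -0.0442.

```bash

echo '[-0.0442, -0.0467, 0, 0, 0, 0, -0.0442, -0.0467, 0, 0, 0, 0, -0.0442, -0.0467, 0, 0, 0, 0, -0.0442, -0.0467, 0, 0, 0, 0, -0.0442, -0.0467, 0, 0, 0, 0]' > rows.txt && python3 -m pendant rows.txt
echo '[-0.0442, -0.0467, 0, 0, 0, 0, -0.0442, -0.0467, 0, 0, 0, 0, -0.0442, -0.0467, 0, 0, 0, 0, -0.0442, -0.0467, 0, 0, 0, 0, -0.0442, -0.0467, 0, 0, 0, 0]' > rows.txt && python3 -m pendant rows.txt
echo '[0, 0, 0, 0, 0, 0.0356, 0, 0, 0, 0, 0, 0.0356, 0, 0, 0, 0, 0, 0.0356, 0, 0, 0, 0, 0, 0.0356, 0, 0, 0, 0, 0, 0]' > rows.txt && python3 -m pendant rows.txt
cat > rel.py <<'E'
from fit import *
from scipy.spatial.transform import Rotation as R
q=np.load("q.npy")
def rel(z=.016):
    s=get_state();w=s["tool_rot"];r=R.from_quat([*w[1:],w[0]]).as_matrix();p=np.array(s["eef_pos"])
    g=p-.019*r[:,2]; c,sn=np.cos(q[2]),np.sin(q[2]);d=g[:2]-q[:2]
    print("t",round(s["t"],2),"eef",p.round(4),"F",np.round(s["force"],2),"tablet xy mm",np.round(1e3*np.array([c*d[0]+sn*d[1],-sn*d[0]+c*d[1]]),1),"w",round(s["width"],3))
    T=world(q,z=z)
    for n,t in zip(["green","c1","mid","c2","red"],T): print(n,"tool-axes mm",np.round(1e3*r.T@(t-p),1))
    return r
if __name__=="__main__": print(rel().round(3).tolist(),np.round(get_state()["joints"],2))
E
python3 rel.py
```

```text
t: 2.3
eef_pos: [0.4398, 0.1334, 0.219]
tool_rot: [0.0, 0.113, 0.994, 0.0]
force: [-0.0, -0.3, 0.6]
width: 0.008
grip_force: 0.0
t: 2.8
eef_pos: [0.5375, -0.0328, 0.2189]
tool_rot: [0.0, 0.113, 0.994, 0.0]
force: [0.4, 0.7, 0.2]
width: 0.005
grip_force: 0.0
t: 3.3
eef_pos: [0.5368, -0.0312, 0.2187]
tool_rot: [0.0, 0.387, 0.922, -0.0]
force: [0.4, -0.5, -0.5]
width: 0.005
grip_force: 0.0
t 3.3 eef [ 0.5368 -0.0312  0.2187] F [ 0.43 -0.52 -0.49] tablet xy mm [41.2 58.8] w 0.005
green tool-axes mm [ -1.2  -3.8 202.7]
c1 tool-axes mm [118.8  -3.8 202.7]
mid tool-axes mm [ 58.8  41.2 202.7]
c2 tool-axes mm [ -1.2  86.2 202.7]
red tool-axes mm [118.8  86.2 202.7]
[[-0.7, 0.714, 0.0], [0.714, 0.7, -0.0], [-0.0, -0.0, -1.0]] [-0.18  0.45  0.29  1.76 -0.15  0.96  0.95]
```

```bash

echo '[-0.0017, -0.0067, 0.0667, 0, 0, 0, 0, 0, 0.0667, 0, 0, 0, 0, 0, 0.0667, 0, 0, 0, 0, 0, 0.05, 0, 0, 0, 0, 0, 0.0333, 0, 0, 0]' > rows.txt && python3 -m pendant rows.txt
echo '[0, 0, 0.0167, 0, 0, 0, 0, 0, 0.0117, 0, 0, 0, 0, 0, 0.0067, 0, 0, 0, 0, 0, 0, 0, 0, 0]' > rows.txt && python3 -m pendant rows.txt
python3 - <<'E'
from rel import *
rel(); im=snapshot("scene")[:,:,::-1]; p=get_state()["eef_pos"]
u=proj("scene",[p,[p[0],p[1],.016]]);print(u)
cv2.imwrite("pics/s1.png",cv2.resize(im[180:380,220:480],None,fx=3,fy=3))
E
```

```text
t: 3.8
eef_pos: [0.5335, -0.0347, 0.0465]
tool_rot: [-0.001, 0.386, 0.923, -0.0]
force: [0.1, -0.4, 0.7]
width: 0.006
grip_force: 0.0
t: 4.2
eef_pos: [0.5349, -0.035, 0.028]
tool_rot: [0.0, 0.387, 0.922, 0.0]
force: [-0.6, 0.3, -0.1]
width: 0.004
grip_force: 0.0
t 4.2 eef [ 0.5349 -0.035   0.028 ] F [-0.55  0.29 -0.06] tablet xy mm [45.2 60.2] w 0.004
green tool-axes mm [ 0.2  0.2 12. ]
c1 tool-axes mm [120.2   0.2  12. ]
mid tool-axes mm [60.2 45.2 12. ]
c2 tool-axes mm [ 0.2 90.2 12.1]
red tool-axes mm [120.2  90.2  12. ]
[[343.64082811 274.46069755]
 [343.51965219 279.42579764]]
```

View pics/s1.png

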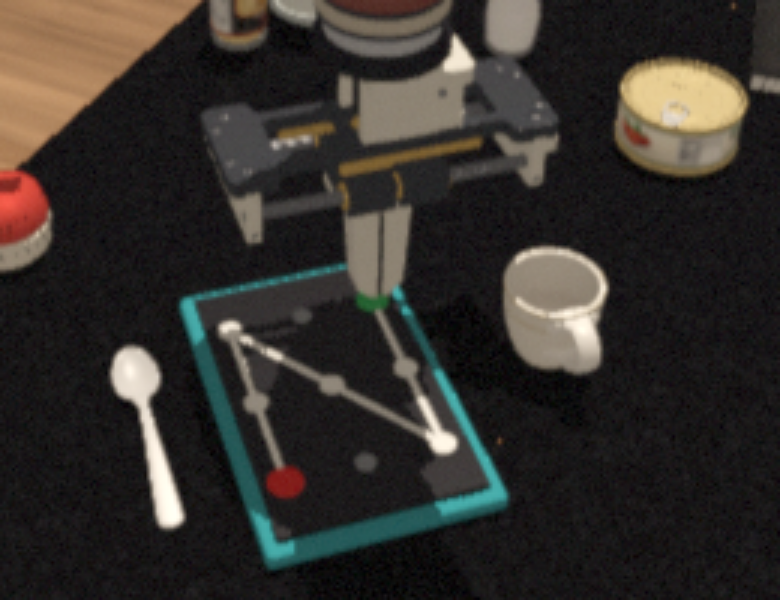

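The closed tips hover just over the green dot, at crop (372,290), clear of the spoon and cup. Now I'll lower them gently.

In the tool's units: 0.005 m / 0.6 = 0.0083, 0.003 m / 0.6 = 0.005.

```bash

echo '[0, 0, 0.0083, 0, 0, 0, 0, 0, 0.005, 0, 0, 0, 0, 0, 0.0033, 0, 0, 0, 0, 0, 0.0017, 0, 0, 0, 0, 0, 0, 0, 0, 0]' > rows.txt && python3 -m pendant rows.txt
echo '[0, 0, 0.0017, 0, 0, 0, 0, 0, 0, 0, 0, 0]' > rows.txt && python3 -m pendant rows.txt
echo '[0, 0, 0.0017, 0, 0, 0, 0, 0, 0, 0, 0, 0]' > rows.txt && python3 -m pendant rows.txt
```

```text
t: 4.75
eef_pos: [0.5344, -0.035, 0.0165]
tool_rot: [-0.0, 0.388, 0.922, -0.0]
force: [0.4, -0.0, 0.8]
width: 0.006
grip_force: 0.0
t: 4.95
eef_pos: [0.5346, -0.035, 0.0159]
tool_rot: [0.0, 0.388, 0.922, 0.0]
force: [-0.6, -0.1, 2.3]
width: 0.004
grip_force: 1.2
t: 5.15
eef_pos: [0.5346, -0.035, 0.015]
tool_rot: [0.0, 0.388, 0.922, 0.0]
force: [-1.5, 0.7, 5.0]
width: 0.004
grip_force: 2.4
```

In the tool's units: 0.006 m / 0.6 = 0.01, 0.005 m / 0.6 = 0.0083.

```bash

echo '[0.005, 0, 0, 0, 0, 0, 0.0083, 0, 0, 0, 0, 0, 0.0083, 0, 0, 0, 0, 0, 0.01, 0, 0, 0, 0, 0, 0.01, 0, 0, 0, 0, 0]' > rows.txt && python3 -m pendant rows.txt
python3 rel.py
```

```text
t: 5.65
eef_pos: [0.5176, -0.017, 0.015]
tool_rot: [0.001, 0.388, 0.922, 0.0]
force: [2.8, -1.6, 5.3]
width: 0.004
grip_force: 2.5
t 5.65 eef [ 0.5176 -0.017   0.015 ] F [ 2.83 -1.6   5.26] tablet xy mm [45.  35.1] w 0.004
green tool-axes mm [-24.8  -0.   -1. ]
c1 tool-axes mm [95.2 -0.1 -1.2]
mid tool-axes mm [35.2 44.9 -1. ]
c2 tool-axes mm [-24.8  90.   -0.9]
red tool-axes mm [95.2 89.9 -1.1]
[[-0.7, 0.715, 0.002], [0.715, 0.7, -0.0], [-0.002, 0.001, -1.0]] [-0.13  0.72  0.18  2.   -0.28  0.44  1.03]
```

In the tool's units: 0.006 m / 0.6 = 0.01.

```bash

echo '[0.01, 0, 0, 0, 0, 0, 0.01, 0, 0, 0, 0, 0, 0.01, 0, 0, 0, 0, 0, 0.01, 0, 0, 0, 0, 0, 0.01, 0, 0, 0, 0, 0]' > rows.txt && python3 -m pendant rows.txt
echo '[0.01, 0, 0, 0, 0, 0, 0.01, 0, 0, 0, 0, 0, 0.01, 0, 0, 0, 0, 0, 0.01, 0, 0, 0, 0, 0, 0.01, 0, 0, 0, 0, 0]' > rows.txt && python3 -m pendant rows.txt
echo '[0.01, 0, 0, 0, 0, 0, 0.01, 0, 0, 0, 0, 0, 0.01, 0, 0, 0, 0, 0, 0.01, 0, 0, 0, 0, 0, 0.01, 0, 0, 0, 0, 0]' > rows.txt && python3 -m pendant rows.txt
echo '[0.0067, 0, 0, 0, 0, 0, 0, 0, 0, 0, 0, 0]' > rows.txt && python3 -m pendant rows.txt
python3 - <<'E'
from rel import *
rel(); im=snapshot("top")[:,:,::-1]
for p in proj("top",world(q)): print(p.round(1))
cv2.imwrite("pics/t2.png",cv2.resize(im[220:350,200:350],None,fx=4,fy=4))
E
```

```text
t: 6.15
eef_pos: [0.4962, 0.0045, 0.0149]
tool_rot: [0.001, 0.388, 0.922, 0.0]
force: [3.8, -2.3, 5.0]
width: 0.005
grip_force: 2.6
t: 6.65
eef_pos: [0.4752, 0.026, 0.0149]
tool_rot: [0.001, 0.388, 0.922, 0.0]
force: [2.6, -3.0, 5.5]
width: 0.004
grip_force: 2.6
t: 7.15
eef_pos: [0.4541, 0.0474, 0.0148]
tool_rot: [0.001, 0.388, 0.922, 0.0]
force: [2.6, -2.7, 4.6]
width: 0.006
grip_force: 2.6
t: 7.35
eef_pos: [0.4506, 0.051, 0.0147]
tool_rot: [-0.0, 0.387, 0.922, 0.0]
force: [1.2, -1.2, 6.1]
width: 0.008
grip_force: 2.7
t 7.35 eef [0.4506 0.051  0.0147] F [ 1.16 -1.18  6.1 ] tablet xy mm [ 45.2 -60.2] w 0.008
green tool-axes mm [-120.2    0.2   -1.3]
c1 tool-axes mm [-0.2  0.2 -1.3]
mid tool-axes mm [-60.3  45.2  -1.3]
c2 tool-axes mm [-120.3   90.2   -1.3]
red tool-axes mm [-0.3 90.2 -1.2]
[308.7 277.4]
[270.3 312.1]
[276.9 280.5]
[283.4 249.7]
[245.1 283.6]
```

View pics/t2.png

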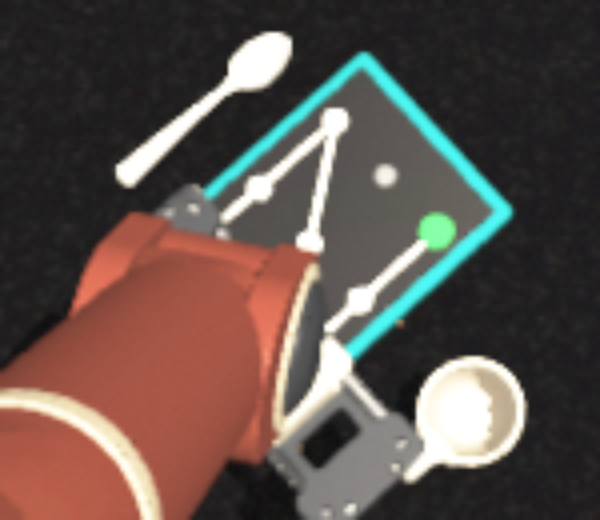

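The tablet has not moved: green is at crop (437,232), full-frame (309,278), as before. Next is the slanting bar.

In the tool's units: -0.004 m / 0.6 = -0.0067, 0.003 m / 0.6 = 0.005.

```bash

echo '[-0.0067, 0.005, 0, 0, 0, 0, -0.0067, 0.005, 0, 0, 0, 0, -0.0067, 0.005, 0, 0, 0, 0, -0.0067, 0.005, 0, 0, 0, 0, -0.0067, 0.005, 0, 0, 0, 0]' > rows.txt && python3 -m pendant rows.txt
echo '[-0.0067, 0.005, 0, 0, 0, 0, -0.0067, 0.005, 0, 0, 0, 0, -0.0067, 0.005, 0, 0, 0, 0, -0.0067, 0.005, 0, 0, 0, 0, -0.0067, 0.005, 0, 0, 0, 0]' > rows.txt && python3 -m pendant rows.txt
echo '[-0.0067, 0.005, 0, 0, 0, 0, -0.0067, 0.005, 0, 0, 0, 0, -0.0067, 0.005, 0, 0, 0, 0, -0.0067, 0.005, 0, 0, 0, 0, -0.0067, 0.005, 0, 0, 0, 0]' > rows.txt && python3 -m pendant rows.txt
python3 rel.py
```

```text
t: 7.9
eef_pos: [0.468, 0.0483, 0.0137]
tool_rot: [-0.008, 0.387, 0.922, -0.002]
force: [-6.1, 0.5, 8.1]
width: 0.001
grip_force: 4.3
t: 8.4
eef_pos: [0.4928, 0.0447, 0.0136]
tool_rot: [-0.008, 0.387, 0.922, -0.002]
force: [-5.7, 0.6, 9.1]
width: 0.005
grip_force: 4.5
t: 8.9
eef_pos: [0.5177, 0.041, 0.0136]
tool_rot: [-0.008, 0.387, 0.922, -0.002]
force: [-5.3, 0.7, 10.2]
width: 0.005
grip_force: 4.6
t 8.9 eef [0.5177 0.041  0.0136] F [-5.3   0.67 10.24] tablet xy mm [ 4.1 -5.9] w 0.005
green tool-axes mm [-66.1 -40.8  -2.9]
c1 tool-axes mm [ 53.9 -40.7  -1.3]
mid tool-axes mm [-6.2  4.3 -2.5]
c2 tool-axes mm [-66.2  49.2  -3.8]
red tool-axes mm [53.8 49.3 -2.2]
[[-0.701, 0.713, -0.016], [0.713, 0.701, 0.003], [0.013, -0.009, -1.0]] [-0.25  0.73  0.2   1.98 -0.3   0.47  0.95]
```

In the tool's units: -0.004 m / 0.6 = -0.0067, 0.003 m / 0.6 = 0.005.

```bash

echo '[-0.0067, 0.005, -0.0007, 0, 0, 0, -0.0067, 0.005, -0.0007, 0, 0, 0, -0.0067, 0.005, -0.0007, 0, 0, 0, -0.0067, 0.005, 0, 0, 0, 0, -0.0067, 0.005, 0, 0, 0, 0]' > rows.txt && python3 -m pendant rows.txt
python3 rel.py
```

```text
t: 9.4
eef_pos: [0.5439, 0.0371, 0.0146]
tool_rot: [-0.007, 0.387, 0.922, -0.001]
force: [-3.5, 0.6, 6.2]
width: 0.005
grip_force: 3.1
t 9.4 eef [0.5439 0.0371 0.0146] F [-3.55  0.62  6.17] tablet xy mm [-11.9  15.2] w 0.005
green tool-axes mm [-45.  -56.8  -1.5]
c1 tool-axes mm [ 75.  -56.7  -0.1]
mid tool-axes mm [ 15.  -11.7  -1.1]
c2 tool-axes mm [-45.1  33.2  -2.1]
red tool-axes mm [74.9 33.3 -0.8]
[[-0.701, 0.713, -0.013], [0.713, 0.701, 0.003], [0.011, -0.007, -1.0]] [-0.24  0.75  0.21  1.91 -0.29  0.52  0.95]
```

In the tool's units: -0.004 m / 0.6 = -0.0067, 0.003 m / 0.6 = 0.005.

```bash

echo '[-0.0067, 0.005, 0, 0, 0, 0, -0.0067, 0.005, 0, 0, 0, 0, -0.0067, 0.005, 0, 0, 0, 0, -0.0067, 0.005, 0, 0, 0, 0, -0.0067, 0.005, 0, 0, 0, 0]' > rows.txt && python3 -m pendant rows.txt
echo '[-0.0067, 0.005, 0, 0, 0, 0, -0.0067, 0.005, 0, 0, 0, 0, -0.0067, 0.005, 0, 0, 0, 0, -0.0067, 0.005, 0, 0, 0, 0, -0.0067, 0.005, 0, 0, 0, 0]' > rows.txt && python3 -m pendant rows.txt
echo '[0, 0, 0, 0, 0, 0]' > rows.txt && python3 -m pendant rows.txt
python3 - <<'E'
from rel import *
rel(); im=snapshot("top")[:,:,::-1]
cv2.imwrite("pics/t3.png",cv2.resize(im[220:350,200:350],None,fx=4,fy=4))
E
```

```text
t: 9.9
eef_pos: [0.5686, 0.0334, 0.0145]
tool_rot: [-0.007, 0.387, 0.922, -0.001]
force: [-4.7, 0.2, 7.4]
width: 0.005
grip_force: 3.2
t: 10.4
eef_pos: [0.5935, 0.0297, 0.0145]
tool_rot: [-0.007, 0.387, 0.922, -0.001]
force: [-4.4, 0.9, 6.3]
width: 0.009
grip_force: 3.2
t: 10.5
eef_pos: [0.5947, 0.0295, 0.0146]
tool_rot: [-0.005, 0.387, 0.922, -0.001]
force: [-3.1, 0.7, 6.3]
width: 0.007
grip_force: 3.0
t 10.5 eef [0.5947 0.0295 0.0146] F [-3.07  0.66  6.33] tablet xy mm [-42.8  56.1] w 0.007
green tool-axes mm [ -4.  -87.7  -0.9]
c1 tool-axes mm [116.  -87.6   0.2]
mid tool-axes mm [ 56.  -42.6  -0.6]
c2 tool-axes mm [-4.1  2.3 -1.4]
red tool-axes mm [115.9   2.4  -0.3]
```

View pics/t3.png

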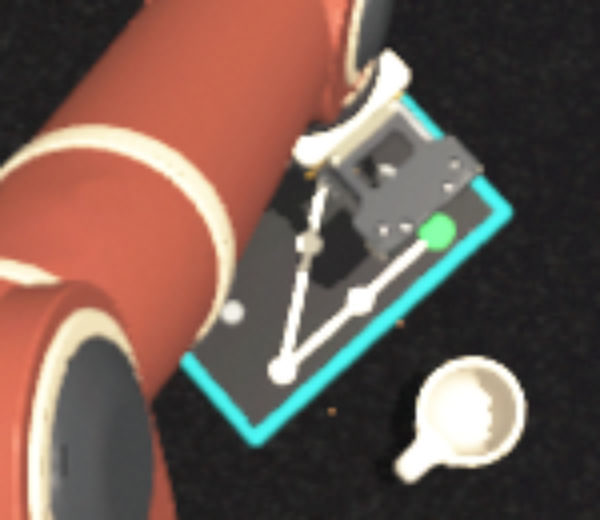

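The tablet has hardly moved (green at crop (439,232)). The fingertips are 5 mm short of the second corner, within tolerance, so I'll nudge on and start the last bar.

In the tool's units: 0.006 m / 0.6 = 0.01, 0.003 m / 0.6 = 0.005.

```bash

echo '[-0.0033, 0.0033, 0, 0, 0, 0, 0, 0, 0, 0, 0, 0, 0.005, 0, 0, 0, 0, 0, 0.01, 0, 0, 0, 0, 0, 0.01, 0, 0, 0, 0, 0]' > rows.txt && python3 -m pendant rows.txt
echo '[0.01, 0, 0, 0, 0, 0, 0.01, 0, 0, 0, 0, 0, 0.01, 0, 0, 0, 0, 0]' > rows.txt && python3 -m pendant rows.txt
python3 rel.py
```

```text
t: 11.05
eef_pos: [0.5909, 0.0385, 0.0156]
tool_rot: [-0.001, 0.388, 0.922, -0.0]
force: [1.8, 0.0, 3.0]
width: 0.004
grip_force: 1.7
t: 11.35
eef_pos: [0.5787, 0.0516, 0.0157]
tool_rot: [-0.0, 0.387, 0.922, 0.0]
force: [1.1, -1.4, 2.4]
width: 0.006
grip_force: 1.4
t 11.35 eef [0.5787 0.0516 0.0157] F [ 1.13 -1.4   2.4 ] tablet xy mm [-46.7  28.9] w 0.006
green tool-axes mm [-31.1 -91.7  -0.3]
c1 tool-axes mm [ 88.9 -91.7  -0.2]
mid tool-axes mm [ 28.9 -46.7  -0.2]
c2 tool-axes mm [-31.1  -1.7  -0.3]
red tool-axes mm [88.9 -1.7 -0.2]
[[-0.7, 0.714, -0.001], [0.714, 0.7, 0.0], [0.001, -0.0, -1.0]] [-0.26  0.78  0.22  1.82 -0.29  0.57  0.92]
```

Force is light at 2.4 N, so I'll press 0.6 mm more and continue.

In the tool's units: 0.006 m / 0.6 = 0.01, -0.001 m / 0.6 = -0.0017.

```bash

echo '[0.01, -0.0017, 0.0005, 0, 0, 0, 0.01, -0.0008, 0.0005, 0, 0, 0, 0.01, 0, 0, 0, 0, 0, 0.01, 0, 0, 0, 0, 0, 0.01, 0, 0, 0, 0, 0]' > rows.txt && python3 -m pendant rows.txt
echo '[0.01, 0, 0, 0, 0, 0, 0.01, 0, 0, 0, 0, 0, 0.01, 0, 0, 0, 0, 0, 0.01, 0, 0, 0, 0, 0, 0.01, 0, 0, 0, 0, 0]' > rows.txt && python3 -m pendant rows.txt
python3 rel.py
```

```text
t: 11.85
eef_pos: [0.557, 0.0713, 0.0154]
tool_rot: [0.0, 0.388, 0.922, -0.0]
force: [2.3, -2.1, 4.2]
width: 0.004
grip_force: 2.0
t: 12.35
eef_pos: [0.5359, 0.0929, 0.0153]
tool_rot: [0.0, 0.388, 0.922, -0.0]
force: [1.6, -2.1, 3.9]
width: 0.003
grip_force: 2.1
t 12.35 eef [0.5359 0.0929 0.0153] F [ 1.62 -2.13  3.85] tablet xy mm [-45.1 -30.5] w 0.003
green tool-axes mm [-90.6 -90.   -0.7]
c1 tool-axes mm [ 29.4 -90.1  -0.7]
mid tool-axes mm [-30.5 -45.1  -0.7]
c2 tool-axes mm [-90.5  -0.   -0.7]
red tool-axes mm [29.5 -0.1 -0.7]
[[-0.7, 0.715, 0.0], [0.715, 0.7, -0.0], [-0.0, -0.0, -1.0]] [-0.35  0.75  0.22  1.92 -0.31  0.5   0.86]
```

In the tool's units: 0.006 m / 0.6 = 0.01, 0.003 m / 0.6 = 0.005.

```bash

echo '[0.01, 0, 0, 0, 0, 0, 0.01, 0, 0, 0, 0, 0, 0.01, 0, 0, 0, 0, 0, 0.01, 0, 0, 0, 0, 0, 0.005, 0, 0, 0, 0, 0]' > rows.txt && python3 -m pendant rows.txt
echo '[0, 0, 0, 0, 0, 0, 0, 0, 0, 0, 0, 0, 0, 0, 0, 0, 0, 0]' > rows.txt && python3 -m pendant rows.txt
python3 - <<'E'
from rel import *
rel(); im=snapshot("scene")[:,:,::-1]
print(centre(im[:,:,::-1],seeds["scene"][0],0),proj("scene",world(q))[0])
cv2.imwrite("pics/s4.png",cv2.resize(im[180:380,220:480],None,fx=3,fy=3))
E
```

```text
t: 12.85
eef_pos: [0.5167, 0.1125, 0.0152]
tool_rot: [-0.0, 0.387, 0.922, -0.0]
force: [2.1, -2.0, 4.5]
width: 0.007
grip_force: 2.1
t: 13.15
eef_pos: [0.5164, 0.1128, 0.0151]
tool_rot: [-0.001, 0.387, 0.922, 0.0]
force: [0.3, 1.1, 4.7]
width: 0.005
grip_force: 2.3
t 13.15 eef [0.5164 0.1128 0.0151] F [0.28 1.07 4.75] tablet xy mm [-45.1 -58.3] w 0.005
green tool-axes mm [-118.3  -90.1   -1.1]
c1 tool-axes mm [  1.7 -90.1  -0.8]
mid tool-axes mm [-58.3 -45.1  -1. ]
c2 tool-axes mm [-1.183e+02 -1.000e-01 -1.200e+00]
red tool-axes mm [ 1.7 -0.1 -0.9]
[np.float64(347.74603174603175), np.float64(280.26190476190476)] [343.52327577 279.54540149]
```

View pics/s4.png

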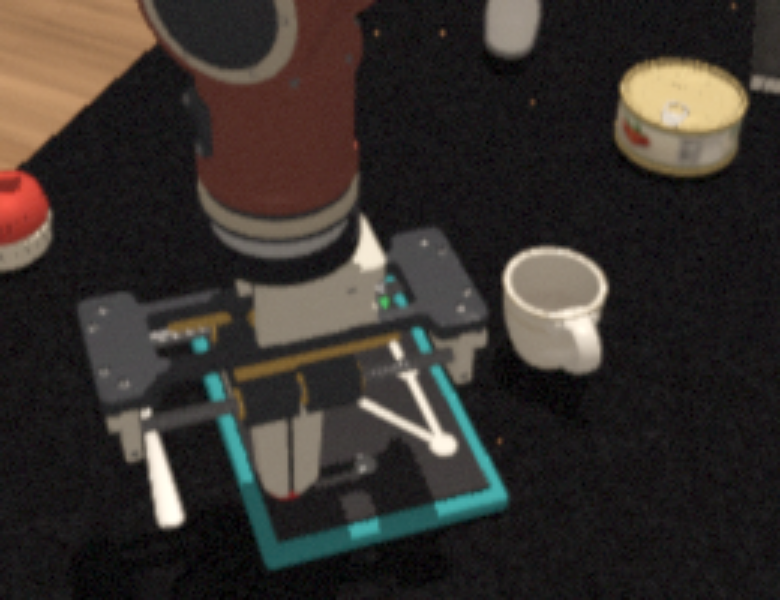

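The fingertips rest on the red dot at crop (290,492) with about 4.7 N. The tablet corner, spoon and cup are where they were.

```bash
python3 -c "
from station import *
print(job_done())"
```

```text
the job is handed in; nothing more can be done
None
```

I traced the whole Z from the green dot to the red dot with a light touch (about 2–10 N) and handed the job in at about 13 s of the 51 s. The closed fingertips were on the red dot at about 4.7 N, and the last picture showed the tablet, spoon and cup in place; no verdict was printed.

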